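# Turn a culture dish lid-down and stack it

### The arm

A 7-joint arm with a two-finger parallel gripper is mounted at the origin on the work surface. World frame = base frame: x ahead of the robot, y to its left, z up, the work surface at z = 0. Lengths are in m, angles in rad, forces in N, time in s.
With the tool pointing down it reaches from about 0.4 to 0.85 m from the base axis. Payload 4.5 kg.
Tool frame: the origin (TCP) lies midway between the tips of the shut fingers; the grasp point (between the pads) lies 19 mm behind it; z points along the fingers, y is the line along which they close (so a half turn about z gives the same grasp; the last joint's range is limited). The gripper opens to 88 mm and grips with 3 to 60 N. Pads are 18 mm wide; open, the fingers measure 123 mm over their backs; the gripper's body (75 mm by 187 mm) begins 45 mm behind the grasp point.
Start: joints at [1.325, 0.689, -0.195, 1.565, 0.157, 0.902, -0.215], TCP at [0.173, -0.601, 0.239] pointing down, gripper open.
Joint ranges: [-3.01, 3.01], [-0.46, 2.08], [-1.47, 1.51], [0.13, 2.56], [-1, 4.14], [0.04, 2.09], [-2.66, 2.66]. Speed limits (rad/s): [2.57, 2.57, 3.14, 3.14, 3.14, 3.14, 3.14].

### API

Orientations are given as a unit quaternion [x, y, z, w].
In Python, from plant import r gives the robot as it stands. The module is installed in compiled form; this text tells all that it offers.
- The arm moves only by the tool step_arm, never from a script. Its argument "series" is a list of rows, each a list of 7 numbers: the shift along the world's x, y, z in mm, then the turn, a rotation vector about the world's x, y, z in rad, then the closure, from 0 (fully open) to 1 (shut). A call has 1 to 20 rows; each row shifts and turns the commanded pose from where the row before left it; what a row does not reach is not made up. A row lasts 1/10 s, in which the tool goes at most 50 mm and 8.59 degrees, less where a joint would pass 70% of its speed; a pose out of reach is approached as far as the arm can. A call is refused whole if a number of a shift passes 50 or a number of a turn 0.15, either way. A call with a gripper value outside its range is refused whole. The fingers move at their own pace and stop on an object; "force" is the grip in N (left out, the last holds). Time passes only in rows, so rows that do not move let the fingers close. It gives the time, the measured TCP pose, the force, the opening and the grip force at its end, in the units of the state.
- r.get_state(): the state, without advancing time (a new reading comes with each control period).
- r.snapshot(name): name is "scene" or "top"; returns (picture, depth): 420x560x3 uint8, blue, green, red; 420x560 float32, m along the optical axis (not along the pixel's ray), 0 where there is no reading.
- r.get_calibration(name): a dict with "intrinsics" (3x3 intrinsics, pixels), "pose" (4x4, takes a point from camera to world coordinates). Camera axes: x right, y up, looking along -z (the intrinsics and any distortion apply to the point x, -y, -z); pixel columns grow to the right and rows downward; lengths in m; the calibration is good to about 2 mm. A picture is of the moment at which its call begins. get_calibration takes no time and is no camera call.
- r.finish_job(): hands the job in; it is judged then, once.
The state is a dict: "clock": time; "q": joint angles; "qd": joint speeds; "joint_torque": joint torques, N m; "tool_pos": TCP position; "eef_rot": TCP orientation; "contact_force": force on the tool from outside, world axes, zero at the start; "moment": the same for the moment, N m; "opening": opening from 0.0 (shut) to 1.0 (fully open); "finger_force": force on a finger pad.
Only numpy, scipy, OpenCV 4.12 (cv2) and the standard library are available. Lean on these libraries where they do the work, as an engineer would, in place of code of your own. Each camera call takes 0.05 s, during which the arm holds its last target. There are 200 camera calls.

### The job

Turn the green-lidded culture dish that lies lid-up over, gripping base and lid together so that it stays shut, and stack it lid-down, flat and square, on top of the green-lidded dish that already lies lid-down on its sloping stand, with its lower end at the stand's ledge. Leave the orange-lidded dish alone, do not shift the dish you stack on, and let go.

Things in the scene. Friction and masses are not known exactly. Their poses are not given: they have to be found in the camera images.
- dish_centre (a point): Centre of the dish to turn, on its white base (about 70 g). Closed dish 84 x 60 x 28 mm, seam between base and lid half-way up, at this point. x: along the 84 mm; y: along the 60 mm; z: base to lid. Starts lid-up, 100 mm above the bench, on a wooden stand sloping 45 degrees: x points down the slope, away from the robot, z off the slope, y level. The upper 28 mm overhang the slope board.
- lid_centre (a point): Its loose green lid (50 g, 14 mm deep, same outline as the base, white label). Fixed to the lid; coincides with dish_centre, same axes, while shut. A lip inside stops sideways sliding but nothing latches it: grip the 60 mm width with the pads across the seam, on both halves. Slope board and ledge are 44 mm wide, so the dish's sides stand 8 mm proud of them.
- stacked_centre (a point): Centre of the dish to stack on (120 g, loose, same size, its lid fast), lid-down on a like stand: white base with grey panel up, green below. x: down the slope, away from the robot; y: level; z: into the slope. A dish stacked on it has its centre 28 mm towards -z. The stand's ledge, square to the slope, is 42 mm towards +x and tall enough to stop the dish on top too.
- other_centre (a point): Centre of a bystander dish of the same size with an orange lid, lying lid-up on a third like stand; axes as dish_centre. The stands are some 200 mm apart side by side, in any order, each turned up to 15 degrees. Beaker, marker and tub of vials lie farther off on the bench.
Mind the look-alikes: they are no part of the job. Leave any pink or purple look-alike of the part that bears lid_centre alone.

How it is judged:
By the outcome, as a careful person would: the job done as asked, in the order asked, and still so for the second after the job is handed in, with the robot touching nothing.
It also fails if it takes over 45 s, if anything falls off the work surface, if the arm or the gripper's body presses on something with over 40 N, if the wrist force passes 120 N, or if a joint passes its speed limit or range.

## Working session

There is one attempt and no reset: what is moved stays moved. The work goes in short steps, Python scripts to look and compute and a tool call to move; the robot and the scene stay as the last step left them, time stands still between calls to the robot, and variables do not carry over. Pictures are saved under pics/ and viewed, at most 10 in all, crops included, and the job is handed in when it is done.

Besides the shell and the picture viewer there is one more tool, called after "Request:" as a command line: name --pt "numbers of a row" for each row, then --argument value for the rest. step_arm: Moves the arm, as the interface text tells. Its arguments: {"type":"object","properties":{"series":{"type":"array"},"force":{"type":"number"}},"required":["series"]}

```bash
mkdir -p pics; cat > h.py <<'E'
import numpy as np, cv2
from plant import r
from scipy.spatial.transform import Rotation as R
def snap(n):
    im,d=r.snapshot(n); c=r.get_calibration(n); return im,d,np.array(c["intrinsics"]),np.array(c["pose"])
def cloud(d,K,T):
    v,u=np.mgrid[:d.shape[0],:d.shape[1]]
    P=np.stack([(u-K[0,2])/K[0,0]*d,-(v-K[1,2])/K[1,1]*d,-d],-1)
    return P@T[:3,:3].T+T[:3,3]
E
python3 - <<'E'
from h import *
ims=[]
for n in("scene","top"):
    im,d,K,T=snap(n); np.savez(n+".npz",im=im,d=d,K=K,T=T); ims.append(im); print(n,T.round(3),K.round(1),r.get_calibration(n).keys())
    cv2.imwrite(f"pics/{n}1.png",im)
print(r.get_state())
E
```

```text
scene [[-0.297 -0.639  0.71   1.265]
 [ 0.955 -0.192  0.227  0.235]
 [-0.009  0.745  0.667  0.686]
 [ 0.     0.     0.     1.   ]] [[439.5   0.  278.1]
 [  0.  439.5 203.1]
 [  0.    0.    1. ]] dict_keys(['intrinsics', 'pose'])
top [[ 0.089  0.974 -0.211  0.459]
 [-0.996  0.087 -0.016  0.046]
 [ 0.003  0.211  0.977  0.977]
 [ 0.     0.     0.     1.   ]] [[489.7   0.  280.7]
 [  0.  489.7 209.1]
 [  0.    0.    1. ]] dict_keys(['intrinsics', 'pose'])
{'clock': 0.1, 'q': array([ 1.32480725,  0.68990595, -0.19453914,  1.56619543,  0.15729545,
        0.9025071 , -0.21507618]), 'qd': array([-8.02637043e-04, -2.48956931e-03, -8.51681815e-04, -3.01706114e-03,
        8.01144719e-05, -6.89420613e-04,  2.12101646e-03]), 'joint_torque': array([-4.28995496e-03, -5.28508008e+01, -1.27132505e+00, -1.53839332e+01,
       -5.23939147e-02,  1.98928101e-03,  6.32330421e-05]), 'tool_pos': array([ 0.17241374, -0.60017687,  0.23799896]), 'eef_rot': array([ 9.90222951e-01,  1.39491387e-01, -1.63375812e-04, -7.95689887e-04]), 'contact_force': array([ 1.03806274, -0.47169112,  0.38402543]), 'moment': array([ 0.01109819,  0.00891772, -0.09017744]), 'finger_force': 0.0, 'opening': 0.9981567916211478}
```

View pics/scene1.png

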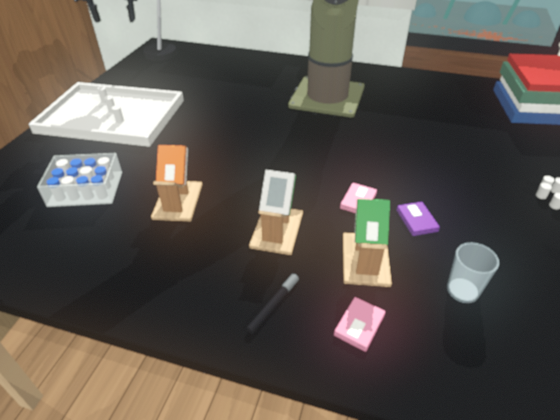

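View pics/top1.png

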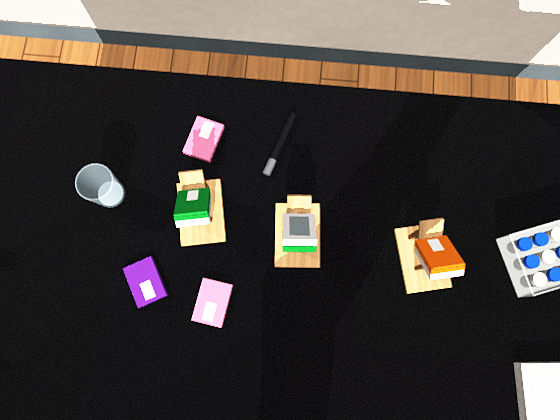

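The top view shows the green lid-up dish at (192,205), the dish to stack on at (299,230) and the orange one at (440,255). The scene view shows them at (373,222), (278,192) and (172,163). Pink and purple look-alikes lie on the bench.

```bash
cat >> h.py <<'E'
def face(P,m,up_n=None):
    """P cloud, mask -> fit top face by ransac plane w/ 45deg-ish normal"""
    Q=P[m]; rng=np.random.default_rng(0); best=None
    for _ in range(400):
        a=Q[rng.choice(len(Q),3,False)]; n=np.cross(a[1]-a[0],a[2]-a[0]); l=np.linalg.norm(n)
        if l<1e-6: continue
        n/=l; n*=np.sign(n[2])
        if not(.6<n[2]<.8): continue
        i=abs((Q-a[0])@n)<.002
        if best is None or i.sum()>best.sum(): best=i
    Q=Q[best]; c=Q.mean(0); n=np.linalg.svd(Q-c)[2][2]; n*=np.sign(n[2])
    y=np.cross([0,0,1],n);y/=np.linalg.norm(y); x=np.cross(y,n)
    p=np.c_[(Q-c)@x,(Q-c)@y].astype(np.float32)
    rc=cv2.minAreaRect(p); lo,hi=np.percentile(p,.7,0),np.percentile(p,99.3,0)
    mid=(lo+hi)/2
    return dict(N=len(Q),n=n.round(3),tilt=np.degrees(np.arccos(n[2])).round(1),yaw=np.degrees(np.arctan2(n[1],n[0])).round(2),ext=(hi-lo).round(4),facec=(c+x*mid[0]+y*mid[1]).round(4),rect=rc,cen=(c+x*mid[0]+y*mid[1]-.014*n).round(4))
E
python3 - <<'E'
from h import *
for n in("scene","top"):
    z=np.load(n+".npz"); im=z["im"]; P=cloud(z["d"],z["K"],z["T"]); 
    hsv=cv2.cvtColor(im,cv2.COLOR_BGR2HSV); H,S,V=hsv[...,0].astype(int),hsv[...,1],hsv[...,2]
    ok=z["d"]>0
    px={"scene":[(373,222),(278,192),(172,163)],"top":[(192,205),(299,230),(440,255)]}[n]
    for (u,v),nm in zip(px,"gso"):
        w=np.zeros_like(ok); w[v-45:v+46,u-40:u+41]=1
        col={"g":(H>45)&(H<80)&(S>120),"s":(S<60)&(V>60),"o":(H<13)&(S>150)}[nm]
        col=cv2.morphologyEx(col.astype(np.uint8),cv2.MORPH_CLOSE,np.ones((17,17)))>0
        print(n,nm,face(P,ok&w&col&(P[...,2]>.06)))
E
```

```text
Traceback (most recent call last):
  File "h.py", line 14, in face
    a=Q[rng.choice(len(Q),3,False)]; n=np.cross(a[1]-a[0],a[2]-a[0]); l=np.linalg.norm(n)
        ~~~~~~~~~~^^^^^^^^^^^^^^^^
  File "numpy/random/_generator.pyx", line 864, in numpy.random._generator.Generator.choice
ValueError: a must be a positive integer unless no samples are taken
```

```bash
python3 - <<'E'
from h import *
for n,px in(("scene",[(373,222),(278,192),(172,163)]),("top",[(192,205),(299,230),(440,255)])):
    z=np.load(n+".npz"); P=cloud(z["d"],z["K"],z["T"]); hsv=cv2.cvtColor(z["im"],cv2.COLOR_BGR2HSV)
    H,S,V=[hsv[...,i].astype(int) for i in range(3)]
    for (u,v),nm in zip(px,"gso"):
        print(n,nm,z["d"][v,u],P[v,u].round(3),hsv[v,u])
        w=np.zeros(z["d"].shape,bool); w[v-45:v+46,u-40:u+41]=1
        col={"g":(H>45)&(H<80)&(S>120),"s":(S<60)&(V>60),"o":(H<13)&(S>150)}[nm]
        col=cv2.morphologyEx(col.astype(np.uint8),cv2.MORPH_CLOSE,np.ones((17,17)))>0
        m=(z["d"]>0)&w&col; print(m.sum()); m&=P[...,2]>.06; print(m.sum())
        if m.sum()>50: print(face(P,m))
E
```

```text
scene g 0.8266314 [0.648 0.225 0.107] [ 56  17 231]
0
0
scene s 0.89143765 [0.618 0.028 0.109] [ 83  13 179]
3718
1301
{'N': 970, 'n': array([0.704, 0.052, 0.708]), 'tilt': np.float64(44.9), 'yaw': np.float64(4.24), 'ext': array([0.0815, 0.0591], dtype=float32), 'facec': array([0.6191, 0.0259, 0.1093]), 'rect': ((-4.420056939125061e-05, -0.00016884878277778625), (0.06036744639277458, 0.08290830254554749), 89.9521484375), 'cen': array([0.6092, 0.0252, 0.0994])}
scene o 0.9628746 [ 0.594 -0.222  0.112] [ 13 123 237]
0
0
top g 0.87839556 [0.637 0.219 0.119] [ 66 213 128]
1040
1000
{'N': 798, 'n': array([0.69 , 0.135, 0.711]), 'tilt': np.float64(44.7), 'yaw': np.float64(11.08), 'ext': array([0.0845, 0.0588], dtype=float32), 'facec': array([0.647 , 0.2225, 0.1102]), 'rect': ((0.002905450761318207, 4.2986124753952026e-05), (0.08629684895277023, 0.05959637090563774), 0.33981597423553467), 'cen': array([0.6374, 0.2206, 0.1002])}
top s 0.87075174 [0.609 0.024 0.118] [ 96  18 138]
1893
1474
{'N': 920, 'n': array([0.701, 0.054, 0.711]), 'tilt': np.float64(44.7), 'yaw': np.float64(4.38), 'ext': array([0.0862, 0.0593], dtype=float32), 'facec': array([0.6187, 0.025 , 0.1091]), 'rect': ((0.0032655633985996246, 9.06139612197876e-05), (0.09051303565502167, 0.05975737422704697), 0.09738048166036606), 'cen': array([0.6089, 0.0243, 0.0992])}
top o 0.8646036 [ 0.587 -0.228  0.116] [ 12 238 227]
1338
1194
{'N': 966, 'n': array([0.688, 0.161, 0.707]), 'tilt': np.float64(45.0), 'yaw': np.float64(13.19), 'ext': array([0.0844, 0.0591], dtype=float32), 'facec': array([ 0.5959, -0.2263,  0.1086]), 'rect': ((0.010671261698007584, 5.6585296988487244e-05), (0.0605892539024353, 0.10545450448989868), 89.67861938476562), 'cen': array([ 0.5863, -0.2285,  0.0987])}
```

```bash
cat >> h.py <<'E'
def axes(yaw):
    a=np.radians(yaw); n=np.array([np.cos(a),np.sin(a),1])/2**.5
    y=np.array([-np.sin(a),np.cos(a),0]); return np.cross(y,n),y,n   # down-slope, left, off slope
def goal(cen,yaw,o,sy):
    """TCP goal at slope offset o (mm); tool z = down slope, tool y = sy*y"""
    x,y,n=axes(yaw); return np.array(cen)+np.c_[x,y,n]@np.array(o)/1e3, R.from_matrix(np.c_[np.cross(sy*y,x),sy*y,x])
def delta(p,q,s=None):
    s=s or r.get_state(); return ((p-s["tool_pos"])*1e3).round(1),(q*R.from_quat(s["eef_rot"]).inv()).as_rotvec().round(3)
G=([.6374,.2206,.0998],11.1); S=([.609,.0248,.0993],4.3)
E
python3 - <<'E'
from h import *
p,q=goal(*G,[-93,0,0],-1); print(p,q.as_quat(),delta(p,q)); print(axes(11.1),axes(4.3))
E
```

```text
[0.57286928 0.20793958 0.16556093] [ 0.91954855  0.08935242  0.38088948 -0.03701098] (array([400.5, 808.1, -72.4]), array([ 0.183, -0.764, -0.082]))
(array([ 0.6938787 ,  0.13613359, -0.70710678]), array([-0.19252197,  0.98129266,  0.        ]), array([0.6938787 , 0.13613359, 0.70710678])) (array([ 0.70511637,  0.05301797, -0.70710678]), array([-0.07497873,  0.99718513,  0.        ]), array([0.70511637, 0.05301797, 0.70710678]))
```

Request:
step_arm --pt "20 36 12 0 0 0 0" --pt "20 36 12 0 0 0 0" --pt "20 36 12 0 0 0 0" --pt "20 36 12 0 0 0 0" --pt "20 36 12 0 0 0 0" --pt "20 36 12 0 0 0 0" --pt "20 36 12 0 0 0 0" --pt "20 36 12 0 0 0 0" --pt "20 36 12 0 0 0 0" --pt "20 36 12 0 0 0 0" --pt "20 36 12 0 0 0 0" --pt "20 36 12 0 0 0 0" --pt "0 0 0 0 0 0 0"

```text
clock: 1.4
tool_pos: [0.4161, -0.163, 0.3842]
eef_rot: [0.989, 0.145, 0.003, -0.001]
contact_force: [0.7, -0.5, 0.0]
opening: 1.003
finger_force: 0.0
```

```bash
python3 - <<'E'
from h import *
print(r.get_state()["q"].round(2)); p,q=goal(*G,[-93,0,0],-1); print(delta(p,q))
E
```

```text
[ 0.5   0.28 -0.31  1.84  0.09  1.03 -1.12]
(array([ 156.8,  370.9, -218.7]), array([ 0.187, -0.758, -0.092]))
```

Request:
step_arm --pt "8 26.5 -7 0.013 -0.054 -0.0065 0" --pt "8 26.5 -7 0.013 -0.054 -0.0065 0" --pt "8 26.5 -7 0.013 -0.054 -0.0065 0" --pt "8 26.5 -7 0.013 -0.054 -0.0065 0" --pt "8 26.5 -7 0.013 -0.054 -0.0065 0" --pt "8 26.5 -7 0.013 -0.054 -0.0065 0" --pt "8 26.5 -7 0.013 -0.054 -0.0065 0" --pt "8 26.5 -7 0.013 -0.054 -0.0065 0" --pt "8 26.5 -7 0.013 -0.054 -0.0065 0" --pt "8 26.5 -7 0.013 -0.054 -0.0065 0" --pt "8 26.5 -7 0.013 -0.054 -0.0065 0" --pt "8 26.5 -7 0.013 -0.054 -0.0065 0" --pt "8 26.5 -7 0.013 -0.054 -0.0065 0" --pt "8 26.5 -7 0.013 -0.054 -0.0065 0" --pt "0 0 0 0 0 0 0" --pt "0 0 0 0 0 0 0"

```text
clock: 3.0
tool_pos: [0.5261, 0.155, 0.3439]
eef_rot: [0.949, 0.09, 0.301, -0.018]
contact_force: [-0.3, -0.8, -0.5]
opening: 0.999
finger_force: 0.0
```

```bash
python3 - <<'E'
from h import *
print(r.get_state()["q"].round(2)); p,q=goal(*G,[-93,0,0],-1); print(delta(p,q))
E
```

```text
[-0.79  0.3   0.42  2.24  0.86  0.04 -2.65]
(array([  46.8,   52.9, -178.3]), array([ 0.052, -0.165,  0.012]))
```

```bash
python3 - <<'E'
from h import *
import itertools
s=r.get_state()
D=[([1.32480725,.68990595,-.19453914,1.56619543,.15729545,.9025071,-.21507618],[.17241,-.60018,.238],[.990223,.139491,-.000163,-.000796]),
([.5,.28,-.31,1.84,.09,1.03,-1.12],[.4161,-.163,.3842],[.989,.145,.003,-.001]),
(s["q"],s["tool_pos"],s["eef_rot"])]
def F(q,sg):
    m=R.identity(); out=[]
    for i in range(7):
        m=m*R.from_rotvec(np.array([0,1,0] if i in(1,3,5) else [0,0,1])*sg[i]*q[i]); out.append(m)
    return out
res=[]
for sg in itertools.product([1,-1],repeat=7):
    Es=[F(q,sg)[-1].inv()*R.from_quat(e) for q,p,e in D]
    v=np.mean([(Es[0].inv()*E).magnitude() for E in Es]); res.append((v,sg,Es[0].as_rotvec().round(3)))
res.sort(key=lambda t:t[0])
for t in res[:4]: print(t)
sg=res[0][1]
A=[];b=[]
for q,p,e in D:
    f=F(q,sg); 
    A.append(np.c_[[0,0,1],f[2].as_matrix()[:,2],f[2].as_matrix()[:,0],f[4].as_matrix()[:,2],f[6].as_matrix()[:,2]]); b.append(p)
print(np.linalg.lstsq(np.vstack(A),np.hstack(b),rcond=None)); print(s["q"])
E
```

```text
(np.float64(0.0018339398300760092), (-1, 1, -1, 1, -1, 1, -1), array([-0.   ,  0.   ,  1.571]))
(np.float64(0.10687559952577345), (1, 1, 1, 1, 1, 1, 1), array([ 0.003, -0.003, -2.131]))
(np.float64(0.3675343982443067), (1, -1, -1, -1, -1, -1, 1), array([-1.000e-03, -1.000e-03, -1.633e+00]))
(np.float64(0.37765810820875095), (-1, 1, 1, 1, 1, 1, -1), array([ 0.   , -0.   ,  1.073]))
(array([ 0.37753389,  0.62115455, -0.0758907 ,  0.38326665,  0.4193828 ]), array([0.00531056]), np.int32(5), array([3.24805712, 2.02046267, 0.51391096, 0.26670319, 0.18061145]))
[-0.79231508  0.30182497  0.42079767  2.24115863  0.85772791  0.04360541
 -2.65381796]
```

```bash
cat >> h.py <<'E'
SG=(-1,1,-1,1,-1,1,-1)
def F(q):
    m=R.identity(); out=[]
    for i in range(7):
        m=m*R.from_rotvec(np.array([0,1,0] if i in(1,3,5) else [0,0,1])*SG[i]*q[i]); out.append(m)
    return out
def cols(f):
    M=[a.as_matrix() for a in f]; return np.c_[[0,0,1],M[2][:,2],M[2][:,0],M[3][:,0],M[4][:,2],M[5][:,0],M[6][:,2]]
E
python3 - <<'E'
from h import *
s=r.get_state()
D=[([1.32480725,.68990595,-.19453914,1.56619543,.15729545,.9025071,-.21507618],[.17241,-.60018,.238]),
([.5,.28,-.31,1.84,.09,1.03,-1.12],[.4161,-.163,.3842]),(s["q"],s["tool_pos"])]
A=np.vstack([cols(F(q)) for q,p in D]); b=np.hstack([p for q,p in D])
L=np.linalg.lstsq(A,b,rcond=None); print(L[0].round(4),L[1:],(A@L[0]-b).round(4))
x=np.array([.267,.293,.0525,.0775,.3425,.076]); w=b-A[:,:6]@x; l=w@A[:,6]/(A[:,6]@A[:,6]); print(l,(w-A[:,6]*l).round(4))
for sgn in [(1,-1,1),(-1,1,1),(1,1,-1),(1,-1,-1),(-1,-1,-1),(-1,-1,1),(-1,1,-1)]:
    y=x.copy(); y[[2,3,5]]*=sgn; w=b-A[:,:6]@y; l=w@A[:,6]/(A[:,6]@A[:,6]); print(sgn,l,abs(w-A[:,6]*l).max())
E
```

```text
[ 0.1411  0.6414  0.0731 -0.0675  0.2641  0.0812  0.253 ] (array([0.00282812]), np.int32(7), array([3.4004517 , 2.88329263, 0.83821346, 0.50125167, 0.31008419,
       0.25845969, 0.08211723])) [ 0.0242  0.0023 -0.0125 -0.012   0.0336  0.0238  0.0018  0.0105 -0.0113]
-0.029020385274238187 [ 0.0279 -0.2614  0.0213  0.1168 -0.0958  0.0617  0.3086  0.1342  0.1277]
(1, -1, 1) 0.056619088466359525 0.16638298294409182
(-1, 1, 1) 0.02899312277587209 0.3704122431535278
(1, 1, -1) -0.029020385274238215 0.27601664552121785
(1, -1, -1) 0.0566190884663595 0.11500285940989127
(-1, -1, -1) 0.11463259651646975 0.17679102368181066
(-1, -1, 1) 0.11463259651646979 0.23859634677353592
(-1, 1, -1) 0.02899312277587207 0.33780480979313715
```

```bash
python3 - <<'E'
from h import *
import itertools
s=r.get_state()
D=[([1.32480725,.68990595,-.19453914,1.56619543,.15729545,.9025071,-.21507618],[.17241,-.60018,.238]),
([.5,.28,-.31,1.84,.09,1.03,-1.12],[.4161,-.163,.3842]),(s["q"],s["tool_pos"])]
def C(q):
    f=[a.as_matrix() for a in F(q)]
    return np.c_[[0,0,1],f[0][:,0],f[0][:,1],f[2][:,2],f[2][:,0],f[2][:,1],f[3][:,0],f[4][:,2],f[4][:,1],f[5][:,0],f[6][:,2]]
nm="d1 a1 y1 d3 a3 y3 a4 d5 y5 a6 d7".split()
A=np.vstack([C(q) for q,p in D]); b=np.hstack([p for q,p in D])
base=[0,3,7,10]; out=[]
for k in (1,2,3):
    for ex in itertools.combinations([1,2,4,5,6,8,9],k):
        c=base+list(ex); x=np.linalg.lstsq(A[:,c],b,rcond=None)[0]; out.append((abs(A[:,c]@x-b).max().round(4),[(nm[i],v.round(3)) for i,v in zip(c,x)]))
out.sort(key=lambda t:t[0])
for o in out[:6]: print(o)
E
```

```text
(np.float64(0.0001), [('d1', np.float64(0.338)), ('d3', np.float64(0.569)), ('d5', np.float64(0.332)), ('d7', np.float64(0.328)), ('a1', np.float64(0.028)), ('y3', np.float64(-0.038)), ('a6', np.float64(0.024))])
(np.float64(0.0004), [('d1', np.float64(0.381)), ('d3', np.float64(0.572)), ('d5', np.float64(0.363)), ('d7', np.float64(0.325)), ('a1', np.float64(0.012)), ('y1', np.float64(-0.049)), ('a4', np.float64(0.044))])
(np.float64(0.001), [('d1', np.float64(0.377)), ('d3', np.float64(0.569)), ('d5', np.float64(0.364)), ('d7', np.float64(0.324)), ('y1', np.float64(-0.053)), ('a4', np.float64(0.037)), ('a6', np.float64(-0.009))])
(np.float64(0.0011), [('d1', np.float64(0.36)), ('d3', np.float64(0.569)), ('d5', np.float64(0.364)), ('d7', np.float64(0.315)), ('y1', np.float64(-0.039)), ('a4', np.float64(0.026)), ('y5', np.float64(-0.012))])
(np.float64(0.0013), [('d1', np.float64(0.317)), ('d3', np.float64(0.568)), ('d5', np.float64(0.364)), ('d7', np.float64(0.293)), ('y5', np.float64(-0.046)), ('a6', np.float64(0.026))])
(np.float64(0.0013), [('d1', np.float64(0.315)), ('d3', np.float64(0.568)), ('d5', np.float64(0.361)), ('d7', np.float64(0.292)), ('a1', np.float64(0.006)), ('y5', np.float64(-0.044)), ('a6', np.float64(0.03))])
```

```bash
cat >> h.py <<'E'
LO=np.array([-3.01,-.46,-1.47,.13,-1,.04,-2.66]);HI=np.array([3.01,2.08,1.51,2.56,4.14,2.09,2.66])
def fk(q):
    g=F(q); f=[a.as_matrix() for a in g]
    p=.338*np.array([0,0,1])+.569*f[2][:,2]+.332*f[4][:,2]+.328*f[6][:,2]+.028*f[0][:,0]-.038*f[2][:,1]+.024*f[5][:,0]
    return p,g[6]*R.from_rotvec([0,0,np.pi/2])
def ik(p,q,q0,w=.01):
    from scipy.optimize import least_squares
    def e(x):
        a,b=fk(x); return np.r_[(a-p)*10,(b*q.inv()).as_rotvec()*3,w*(x-q0)]
    s=least_squares(e,np.clip(q0,LO+.01,HI-.01),bounds=(LO,HI)); a,b=fk(s.x)
    return s.x,np.linalg.norm(a-p),(b*q.inv()).magnitude()
E
python3 - <<'E'
from h import *
rng=np.random.default_rng(1)
for nm,T,o in(("grasp",G,[7,0,0]),("pre",G,[-93,0,0]),("stack",S,[7,0,28])):
  for sy in(1,-1):
    p,q=goal(*T,o,sy); L=[]
    for _ in range(30):
        q0=LO+(HI-LO)*rng.random(7); x,a,b=ik(p,q,q0,.001)
        if a<.004 and b<.02: L.append((min((x-LO).min(),(HI-x).min()),x.round(2)))
    L.sort(key=lambda t:-t[0]); print(nm,sy,len(L))
    for l in L[:4]: print(l[0].round(2),l[1])
E
```

```text
grasp 1 19
0.23 [ 0.02  1.24 -1.12  2.33  2.31  1.48 -0.71]
0.23 [ 0.02  1.24 -1.12  2.33  2.31  1.48 -0.71]
0.22 [-0.05  1.16 -0.92  2.34  2.37  1.36 -0.87]
0.22 [-0.08  1.14 -0.87  2.34  2.39  1.33 -0.91]
grasp -1 8
0.23 [-0.92  1.44  1.16  2.33  3.71  1.33  0.31]
0.22 [-0.1   1.12 -0.82  2.34  2.41  1.3   2.19]
0.22 [-0.86  1.29  0.9   2.34  3.57  1.18  0.57]
0.2 [-0.74  1.14  0.55  2.36  3.32  1.06  0.93]
pre 1 17
0.02 [-0.05  1.08 -1.18  2.54  2.14  1.55 -0.92]
0.0 [ 0.02  1.22 -1.47  2.53  2.03  1.76 -0.75]
0.0 [ 0.02  1.22 -1.47  2.53  2.03  1.76 -0.75]
0.0 [ 0.02  1.22 -1.47  2.53  2.03  1.77 -0.75]
pre -1 11
0.01 [-0.07  1.06 -1.13  2.55  2.16  1.52  2.19]
0.01 [-0.08  1.05 -1.1   2.55  2.17  1.5   2.17]
0.0 [-0.14  0.99 -0.93  2.56  2.25  1.4   2.07]
0.0 [-0.18  0.96 -0.84  2.56  2.31  1.35  2.01]
stack 1 14
0.08 [ 0.42  1.3  -1.33  2.48  2.3   1.57 -0.52]
0.07 [ 0.44  1.34 -1.4   2.48  2.28  1.62 -0.47]
0.07 [ 0.38  1.22 -1.16  2.49  2.38  1.47 -0.66]
0.07 [ 0.37  1.21 -1.15  2.49  2.38  1.46 -0.67]
stack -1 13
0.08 [-0.51  1.45  1.2   2.48  3.81  1.65  0.57]
0.08 [-0.51  1.44  1.19  2.48  3.81  1.65  0.57]
0.07 [-0.47  1.29  0.92  2.49  3.69  1.47  0.79]
0.05 [ 0.24  1.09 -0.81  2.51  2.57  1.31  2.2 ]
```

```bash
cat >> h.py <<'E'
def plan(q1,N,q0=None):
    s=r.get_state(); q0=s["q"] if q0 is None else q0
    prev=fk(q0)
    for i in range(1,N+1):
        c=fk(q0+(q1-q0)*i/N); d=(c[0]-prev[0])*1e3; w=(c[1]*prev[1].inv()).as_rotvec()
        print(list(map(float,np.r_[d.round(0),w.round(3)])),c[0].round(3),c[1].as_matrix()[:,2].round(2)); prev=c
E
python3 - <<'E'
from h import *
q0=np.array([-.1,1.1,-.5,2.3,2.6,1.2,-1.2])
for nm,T,o in(("g",G,[13,0,0]),("g60",G,[13,0,60]),("g120",G,[13,0,120]),("s",S,[13,0,28]),("s80",S,[13,0,80])):
    x=ik(*goal(*T,o,1),q0+([.4,0,0,0,0,0,0] if nm[0]=="s" else 0),.02); print(nm,x[0].round(2),x[1],x[2])
    if nm=="g120": X=x[0]
plan(X,24)
E
```

```text
g [-0.23  1.06 -0.54  2.34  2.55  1.16 -1.17] 1.6064281968072361e-06 8.677182862330357e-06
g60 [-0.21  0.95 -0.51  2.21  2.49  0.94 -1.07] 7.049254569806852e-06 4.19558635386358e-05
g120 [-0.23  0.86 -0.44  2.08  2.41  0.73 -0.97] 1.3723246064394594e-05 8.46087546193877e-05
s [ 0.15  1.05 -0.58  2.5   2.71  1.23 -1.11] 2.957143795882601e-06 1.117577609556007e-05
s80 [ 0.16  0.93 -0.57  2.38  2.66  1.01 -1.06] 4.22364971232437e-06 2.4510670938498618e-05
[2.0, -3.0, -11.0, -0.105, 0.012, 0.107] [0.528 0.152 0.333] [ 0.55  0.06 -0.83]
[3.0, -3.0, -10.0, -0.102, 0.013, 0.108] [0.532 0.149 0.323] [ 0.53  0.04 -0.84]
[4.0, -3.0, -10.0, -0.099, 0.013, 0.109] [0.536 0.145 0.313] [ 0.52  0.01 -0.85]
[5.0, -3.0, -9.0, -0.096, 0.013, 0.11] [0.541 0.142 0.303] [ 0.51 -0.02 -0.86]
[6.0, -3.0, -9.0, -0.093, 0.013, 0.111] [0.547 0.139 0.294] [ 0.5  -0.04 -0.86]
[7.0, -3.0, -9.0, -0.09, 0.013, 0.112] [0.553 0.136 0.286] [ 0.5  -0.06 -0.87]
[7.0, -2.0, -8.0, -0.087, 0.013, 0.113] [0.561 0.134 0.278] [ 0.49 -0.08 -0.87]
[8.0, -2.0, -8.0, -0.084, 0.012, 0.113] [0.569 0.132 0.27 ] [ 0.49 -0.1  -0.86]
[9
[... 579 characters left out ...]
 -0.003, 0.112] [0.65  0.154 0.212] [ 0.57 -0.1  -0.81]
[11.0, 7.0, -7.0, -0.058, -0.006, 0.111] [0.661 0.161 0.205] [ 0.59 -0.09 -0.81]
[11.0, 9.0, -6.0, -0.055, -0.01, 0.11] [0.672 0.17  0.199] [ 0.6  -0.06 -0.8 ]
[11.0, 10.0, -6.0, -0.052, -0.013, 0.108] [0.683 0.18  0.194] [ 0.62 -0.04 -0.79]
[10.0, 10.0, -5.0, -0.049, -0.017, 0.107] [0.693 0.19  0.188] [ 0.63 -0.01 -0.77]
[10.0, 11.0, -5.0, -0.046, -0.021, 0.105] [0.703 0.201 0.184] [ 0.65  0.02 -0.76]
[9.0, 12.0, -4.0, -0.043, -0.026, 0.102] [0.712 0.213 0.18 ] [ 0.67  0.06 -0.74]
[9.0, 13.0, -3.0, -0.04, -0.03, 0.1] [0.721 0.226 0.177] [ 0.68  0.1  -0.73]
[9.0, 13.0, -2.0, -0.037, -0.035, 0.097] [0.73  0.239 0.175] [ 0.69  0.14 -0.71]
```

Request:
step_arm --pt "2 -3 -9 -0.105 0.012 0.107 0" --pt "3 -3 -9 -0.102 0.013 0.108 0" --pt "4 -3 -9 -0.099 0.013 0.109 0" --pt "5 -3 -8 -0.096 0.013 0.11 0" --pt "6 -3 -8 -0.093 0.013 0.111 0" --pt "7 -3 -8 -0.09 0.013 0.112 0" --pt "7 -2 -8 -0.087 0.013 0.113 0" --pt "8 -2 -8 -0.084 0.012 0.113 0" --pt "9 -1 -8 -0.081 0.011 0.114 0" --pt "9 0 -8 -0.078 0.01 0.114 0" --pt "0 0 0 0 0 0 0"

```text
clock: 4.1
tool_pos: [0.5868, 0.1281, 0.2601]
eef_rot: [0.688, 0.675, 0.14, 0.227]
contact_force: [-0.5, -0.4, -0.6]
opening: 1.002
finger_force: 0.0
```

```bash
python3 - <<'E'
from h import *
s=r.get_state(); print(s["q"].round(2)); print(fk(s["q"])[0],s["tool_pos"])
x=ik(*goal(*G,[13,0,120],1),s["q"]*.5+.5*np.array([-.23,.86,-.44,2.08,2.41,.73,-.97]),.02);print(x)
plan(x[0],15)
E
```

```text
[-0.5   0.52  0.04  2.09  1.26  0.34 -1.67]
[0.60534896 0.12273977 0.26932218] [0.58679849 0.12805492 0.26007442]
(array([-0.27993314,  0.84851483, -0.33909293,  2.08074713,  2.48255717,
        0.68800892, -1.07054115]), np.float64(8.372457670652865e-06), 6.506936521267798e-05)
[8.0, -2.0, -7.0, -0.075, 0.009, 0.1] [0.613 0.121 0.262] [ 0.5  -0.14 -0.85]
[9.0, -1.0, -7.0, -0.072, 0.007, 0.101] [0.622 0.12  0.255] [ 0.51 -0.15 -0.85]
[9.0, 1.0, -7.0, -0.07, 0.005, 0.101] [0.631 0.121 0.248] [ 0.52 -0.15 -0.84]
[9.0, 2.0, -7.0, -0.067, 0.004, 0.102] [0.64  0.123 0.242] [ 0.54 -0.16 -0.83]
[10.0, 3.0, -7.0, -0.064, 0.002, 0.102] [0.65  0.126 0.235] [ 0.55 -0.15 -0.82]
[10.0, 5.0, -7.0, -0.061, -0.001, 0.103] [0.66  0.131 0.228] [ 0.57 -0.15 -0.81]
[10.0, 6.0, -7.0, -0.058, -0.003, 0.103] [0.67  0.138 0.222] [ 0.58 -0.13 -0.8 ]
[10.0, 8.0, -6.0, -0.054, -0.005, 0.103] [0.679 0.145 0.215] [ 0.6  -0.12 -0.79]
[9.0, 9.0, -6.0, -0.051, -0.008, 0.103] [0.689 0.155 0.209] [ 0.62 -0.09 -0.78]
[9.0, 11.0, -6.0, -0.048, -0.011, 0.103] [0.698 0.166 0.203] [ 0.63 -0.07 -0.77]
[8.0, 12.0, -6.0, -0.044, -0.014, 0.102] [0.706 0.178 0.197] [ 0.65 -0.03 -0.76]
[7.0, 14.0, -6.0, -0.04, -0.017, 0.102] [0.713 0.191 0.191] [ 0.66  0.   -0.75]
[7.0, 15.0, -6.0, -0.037, -0.02, 0.101] [0.72  0.206 0.185] [ 0.68  0.04 -0.74]
[5.0, 16.0, -5.0, -0.033, -0.023, 0.1] [0.725 0.222 0.18 ] [ 0.69  0.09 -0.72]
[4.0, 17.0, -5.0, -0.029, -0.026, 0.099] [0.73  0.239 0.175] [ 0.69  0.14 -0.71]
```

Request:
step_arm --pt "9 -2 -6 -0.075 0.009 0.1 0" --pt "10 -1 -6 -0.072 0.007 0.101 0" --pt "10 1 -6 -0.07 0.005 0.101 0" --pt "10 2 -6 -0.067 0.004 0.102 0" --pt "11 3 -6 -0.064 0.002 0.102 0" --pt "11 5 -6 -0.061 -0.001 0.103 0" --pt "11 6 -6 -0.058 -0.003 0.103 0" --pt "11 8 -6 -0.054 -0.005 0.103 0" --pt "11 9 -5 -0.051 -0.008 0.103 0" --pt "10 11 -5 -0.048 -0.011 0.103 0" --pt "10 12 -5 -0.044 -0.014 0.102 0" --pt "9 14 -5 -0.04 -0.017 0.102 0" --pt "8 15 -5 -0.037 -0.02 0.101 0" --pt "7 16 -5 -0.033 -0.023 0.1 0" --pt "5 13 -4 -0.029 -0.026 0.099 0" --pt "0 0 0 0 0 0 0"

```text
clock: 5.7
tool_pos: [0.7298, 0.2404, 0.1786]
eef_rot: [-0.089, 0.92, 0.037, 0.379]
contact_force: [-0.6, -0.7, 0.3]
opening: 1.002
finger_force: 0.0
```

```bash
python3 - <<'E'
from h import *
s=r.get_state(); print(s["q"].round(2)); print(delta(*goal(*G,[13,0,120],1))); print(delta(*goal(*G,[13,0,50],1)));print(delta(*goal(*G,[13,0,0],1)))
im,d,K,T=snap("scene"); P=cloud(d,K,T); cv2.imwrite("pics/s2.png",im)
E
```

```text
[-0.36  0.82 -0.16  1.94  2.5   0.48 -1.1 ]
(array([-0.1, -1.7, -3.1]), array([ 0.   , -0.004,  0.   ]))
(array([-48.7, -11.2, -52.6]), array([ 0.   , -0.004,  0.   ]))
(array([-83.3, -18. , -88. ]), array([ 0.   , -0.004,  0.   ]))
```

View pics/s2.png

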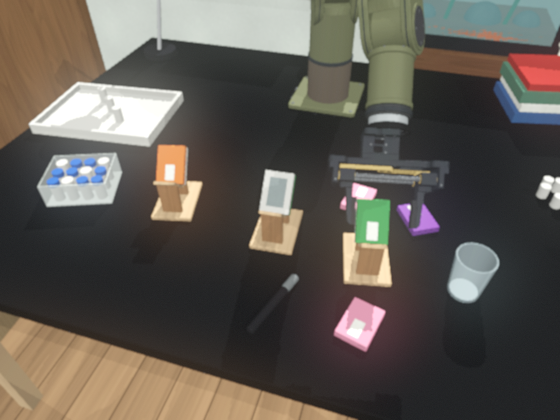

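The gripper, at (385,175), is in line with the green dish. Its fingers straddle the dish at (350,215) and (418,215). I'll descend along the slope normal.

Request:
step_arm --pt "-8.3 -1.8 -8.8 0 -0.004 0 0" --pt "-8.3 -1.8 -8.8 0 0 0 0" --pt "-8.3 -1.8 -8.8 0 0 0 0" --pt "-8.3 -1.8 -8.8 0 0 0 0" --pt "-8.3 -1.8 -8.8 0 0 0 0" --pt "-8.3 -1.8 -8.8 0 0 0 0" --pt "-8.3 -1.8 -8.8 0 0 0 0" --pt "-8.3 -1.8 -8.8 0 0 0 0" --pt "-8.3 -1.8 -8.8 0 0 0 0" --pt "-8.3 -1.8 -8.8 0 0 0 0" --pt "0 0 0 0 0 0 0" --pt "0 0 0 0 0 0 0"

```text
clock: 6.95
tool_pos: [0.6473, 0.2244, 0.0921]
eef_rot: [-0.091, 0.919, 0.036, 0.382]
contact_force: [0.5, 0.0, 0.4]
opening: 1.003
finger_force: 0.0
```

```bash
python3 - <<'E'
from h import *
s=r.get_state(); print(s["q"].round(2),s["moment"].round(2)); print(delta(*goal(*G,[13,0,0],1)))
out=[]
for n in("scene","top"):
    im,d,K,T=snap(n); np.savez(n+"2.npz",im=im,d=d,K=K,T=T)
    u,v=(375,205) if n=="scene" else (195,205)
    out.append(cv2.resize(im[v-65:v+65,u-65:u+65],(390,390),interpolation=cv2.INTER_CUBIC))
cv2.imwrite("pics/s3.png",np.hstack(out))
E
```

```text
[-0.32  0.97 -0.29  2.19  2.64  0.88 -1.27] [-0.03  0.52  0.02]
(array([-0.8, -2. , -1.5]), array([ 0.002,  0.002, -0.002]))
```

View pics/s3.png

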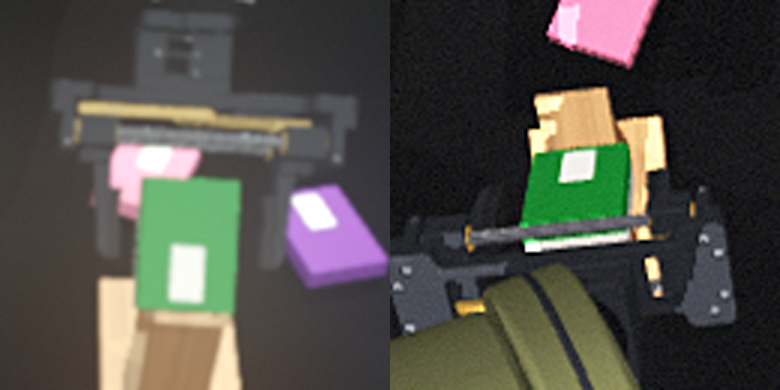

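The fingers straddle the dish symmetrically. I'll make a small correction and close.

Request:
step_arm --pt "-0.8 -2 -1.5 0.002 0.002 -0.002 0" --pt "0 0 0 0 0 0 0.2" --pt "0 0 0 0 0 0 0.28" --pt "0 0 0 0 0 0 0.3" --pt "0 0 0 0 0 0 0.4" --pt "0 0 0 0 0 0 1" --pt "0 0 0 0 0 0 1" --pt "0 0 0 0 0 0 1" --pt "0 0 0 0 0 0 1" --pt "0 0 0 0 0 0 1" --force 30

```text
clock: 8.05
tool_pos: [0.646, 0.2233, 0.09]
eef_rot: [-0.091, 0.919, 0.038, 0.381]
contact_force: [0.4, 0.1, 0.2]
opening: 0.684
finger_force: 30.0
```

```bash
python3 - <<'E'
from h import *
s=r.get_state(); print(s["q"].round(2),s["opening"],s["finger_force"],s["contact_force"],s["moment"]); print(delta(*goal(*G,[13,0,0],1)))
E
```

```text
[-0.32  0.98 -0.3   2.19  2.65  0.89 -1.27] 0.6844449994172603 30.000181936193258 [0.37986484 0.11130921 0.16797066] [-0.10216866  0.40154624 -0.00599793]
(array([ 0.5, -1. ,  0.6]), array([-0.   ,  0.   , -0.003]))
```

Request:
step_arm --pt "1.4 0.3 1.4 0 0 0 1" --pt "2.8 0.5 2.8 0 0 0 1" --pt "5 1 5 0 0 0 1" --pt "7 1.4 7 0 0 0 1" --pt "7 1.4 7 0 0 0 1" --pt "7 1.4 7 0 0 0 1" --pt "7 1.4 7 0 0 0 1" --pt "7 1.4 7 0 0 0 1" --pt "7 1.4 7 0 0 0 1" --pt "7 1.4 7 0 0 0 1" --pt "7 1.4 7 0 0 0 1" --pt "7 1.4 7 0 0 0 1" --pt "7 1.4 7 0 0 0 1" --pt "0 0 10 0 0 0 1" --pt "0 0 10 0 0 0 1" --pt "0 0 0 0 0 0 1"

```text
clock: 9.65
tool_pos: [0.7255, 0.2396, 0.1914]
eef_rot: [-0.091, 0.919, 0.038, 0.382]
contact_force: [-0.2, -0.1, -0.8]
opening: 0.68
finger_force: 30.0
```

```bash
python3 - <<'E'
from h import *
s=r.get_state(); print(s["q"].round(2))
p,q=goal(*S,[9,0,140],-1); print(delta(p,q)); z=q.as_matrix()[:,2]; zc=R.from_quat(s["eef_rot"]).as_matrix()[:,2]; print(z,zc)
# roll about tool z by -pi/21 (decreasing tool z angle) check q7 sign
for sg in(1,-1):
    x=ik(s["tool_pos"],R.from_rotvec(sg*.5*zc)*R.from_quat(s["eef_rot"]),s["q"],.01); print(sg,x[0].round(2))
# interpolate: roll -/+pi about tool z combined with small realign
im,d,K,T=snap("scene"); cv2.imwrite("pics/s4.png",im[120:320,250:510].repeat(2,0).repeat(2,1))
E
```

```text
[-0.36  0.8  -0.16  1.95  2.5   0.47 -1.1 ]
(array([ -11.5, -206.9,    0.6]), array([-2.146, -0.294,  2.156]))
[ 0.70511637  0.05301797 -0.70710678] [ 0.69529025  0.13891626 -0.70517639]
1 [-0.26  0.82 -0.38  2.09  2.43  0.69 -1.51]
-1 [-0.41  0.81 -0.08  2.1   2.71  0.59 -0.86]
```

View pics/s4.png

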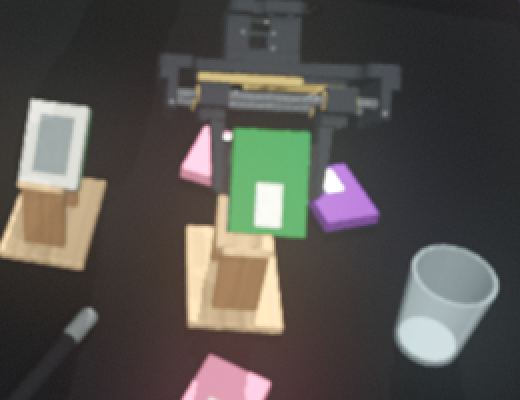

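The dish is held shut at (270,180) and is clear of its stand. Next comes the roll about the tool axis.

Request:
step_arm --pt "0 -2 3 -0.0975 -0.0134 0.098 1" --pt "0 -2 3 -0.0975 -0.0134 0.098 1" --pt "0 -2 3 -0.0975 -0.0134 0.098 1" --pt "0 -2 3 -0.0975 -0.0134 0.098 1" --pt "0 -2 3 -0.0975 -0.0134 0.098 1" --pt "0 -2 3 -0.0975 -0.0134 0.098 1" --pt "0 -2 3 -0.0975 -0.0134 0.098 1" --pt "0 -2 3 -0.0975 -0.0134 0.098 1" --pt "0 -2 3 -0.0975 -0.0134 0.098 1" --pt "0 -2 3 -0.0975 -0.0134 0.098 1" --pt "0 -2 3 -0.0975 -0.0134 0.098 1" --pt "0 -5 0 -0.0975 -0.0134 0.098 1" --pt "0 -8 0 -0.0975 -0.0134 0.098 1" --pt "0 -10 0 -0.0975 -0.0134 0.098 1" --pt "0 -12 0 -0.0975 -0.0134 0.098 1" --pt "0 -12 0 -0.0975 -0.0134 0.098 1" --pt "0 -12 0 -0.0975 -0.0134 0.098 1" --pt "0 -12 0 -0.0975 -0.0134 0.098 1" --pt "0 0 0 0 0 0 1"

```text
clock: 11.6
tool_pos: [0.7243, 0.144, 0.2211]
eef_rot: [0.902, -0.22, 0.353, -0.117]
contact_force: [1.3, -0.3, -1.5]
opening: 0.679
finger_force: 30.0
```

```bash
python3 - <<'E'
from h import *
s=r.get_state(); print(s["q"].round(2)); print(delta(*goal(*S,[9,0,140],-1)))
E
```

```text
[-0.64  0.79  0.51  2.01  3.53  0.37  0.28]
(array([ -10.2, -111.3,  -29.2]), array([-0.388, -0.052,  0.395]))
```

Request:
step_arm --pt "-1 -6 0 -0.0776 -0.0104 0.079 1" --pt "-1 -10 0 -0.0776 -0.0104 0.079 1" --pt "-1 -11 0 -0.0776 -0.0104 0.079 1" --pt "-1 -12 0 -0.0776 -0.0104 0.079 1" --pt "-1 -12 0 -0.0776 -0.0104 0.079 1" --pt "-1 -12 -4 0 0 0 1" --pt "-1 -12 -5 0 0 0 1" --pt "-1 -12 -5 0 0 0 1" --pt "-1 -11 -5 0 0 0 1" --pt "-1 -8 -5 0 0 0 1" --pt "0 -5 -5 0 0 0 1" --pt "0 0 0 0 0 0 1" --pt "0 0 0 0 0 0 1"

```text
clock: 12.9
tool_pos: [0.7152, 0.0356, 0.1929]
eef_rot: [0.923, 0.036, 0.382, -0.017]
contact_force: [1.2, 0.5, -1.1]
opening: 0.683
finger_force: 30.0
```

```bash
python3 - <<'E'
from h import *
s=r.get_state(); print(s["q"].round(2),s["opening"],s["contact_force"]); print(delta(*goal(*S,[9,0,140],-1)))
for n in("scene","top"):
    im,d,K,T=snap(n); np.savez(n+"3.npz",im=im,d=d,K=K,T=T)
    cv2.imwrite(f"pics/{n}5.png",im)
z=[cv2.imread("pics/scene5.png")[110:310,150:410],cv2.imread("pics/top5.png")[110:310,180:440]]
cv2.imwrite("pics/b5.png",cv2.resize(np.hstack(z),(780,300),interpolation=cv2.INTER_CUBIC))
E
```

```text
[-0.52  0.9   0.7   2.12  3.76  0.72  0.7 ] 0.6833539488246412 [ 1.18022086  0.47564629 -1.13998544]
(array([-1.1, -2.9, -1. ]), array([-0.003, -0.   , -0.003]))
```

View pics/b5.png

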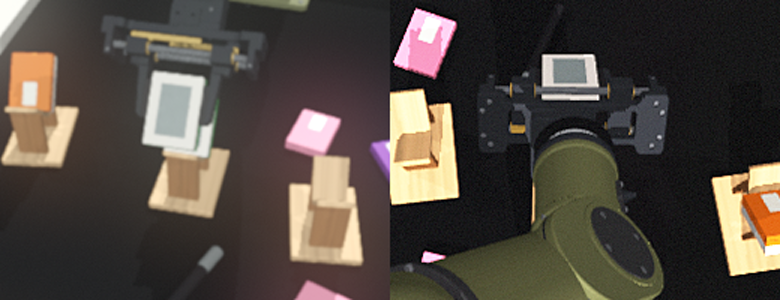

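The dish is now white base up with the grey panel showing, still closed, and sits above the target. I'll measure it with the same camera to get its offset from the target.

```bash
python3 - <<'E'
from h import *
z=np.load("scene3.npz"); P=cloud(z["d"],z["K"],z["T"]); hsv=cv2.cvtColor(z["im"],cv2.COLOR_BGR2HSV)
x,y,n=axes(4.3); Z=np.array([.6191,.0259,.1093])
C=(P-Z)@np.c_[x,y,n]*1e3
m=(z["d"]>0)&(hsv[...,1]<60)&(hsv[...,2]>75)&(abs(C[...,0])<65)&(abs(C[...,1])<31+8)&(C[...,2]>80)&(C[...,2]<160)
f=face(P,m); print(f); print("offset xyz slope mm",((f["facec"]-Z)@np.c_[x,y,n]*1e3).round(1))
s=r.get_state(); print("tcp",((s["tool_pos"]-np.array(S[0]))@np.c_[x,y,n]*1e3).round(1))
print(x,y,n)
E
```

```text
{'N': 1611, 'n': array([0.704, 0.05 , 0.709]), 'tilt': np.float64(44.9), 'yaw': np.float64(4.06), 'ext': array([0.0829, 0.0753], dtype=float32), 'facec': array([0.7147, 0.0324, 0.2088]), 'rect': ((-0.005550950765609741, -0.0016829408705234528), (0.09745490550994873, 0.07792188972234726), 0.0779753103852272), 'cen': array([0.7049, 0.0317, 0.1989])}
offset xyz slope mm [ -2.6  -0.7 138.1]
tcp [  9.1   3.2 142. ]
[ 0.70511637  0.05301797 -0.70710678] [-0.07497873  0.99718513  0.        ] [0.70511637 0.05301797 0.70710678]
```

```bash
python3 - <<'E'
from h import *
x,y,n=axes(4.3); Z=np.array([.6191,.0259,.1093])
for nm,h in(("scene",0),("scene3",138)):
    z=np.load(nm+".npz"); P=cloud(z["d"],z["K"],z["T"]); hsv=cv2.cvtColor(z["im"],cv2.COLOR_BGR2HSV)
    C=(P-Z)@np.c_[x,y,n]*1e3
    for V in(130,160):
        m=(z["d"]>0)&(hsv[...,1]<60)&(hsv[...,2]>V)&(abs(C[...,0])<55)&(abs(C[...,1])<45)&(abs(C[...,2]-h)<3)
        c=C[m]; row=[]
        for lo in(-35,-15,5,20):   # y edges along x strips -> also yaw
            k=c[(c[:,0]>lo)&(c[:,0]<lo+15)]; row.append(np.percentile(k[:,1],[1,99]).round(1).tolist())
        print(nm,V,m.sum(),row,np.percentile(c[:,0],[1,99]).round(1),np.median(c[:,2]).round(1))
E
```

```text
scene 130 1127 [[-29.0, 29.0], [-28.8, 29.3], [-29.2, 28.8], [-29.6, 28.8]] [-40.4  40.7] -0.1
scene 160 1126 [[-29.0, 29.0], [-28.8, 29.3], [-29.2, 28.8], [-29.6, 28.8]] [-40.4  40.6] -0.1
scene3 130 1649 [[-27.4, 32.7], [-28.0, 33.1], [-26.9, 33.5], [-25.6, 33.0]] [-43.4  38.7] 138.3
scene3 160 1630 [[-27.3, 32.3], [-27.9, 32.3], [-26.9, 32.6], [-25.6, 33.0]] [-43.4  38.6] 138.3
```

Request:
step_arm --pt "0.5 -2.8 -0.4 -0.003 0 -0.003 1" --pt "-5.9 -0.44 -5.9 0 0 0 1" --pt "-5.9 -0.44 -5.9 0 0 0 1" --pt "-5.9 -0.44 -5.9 0 0 0 1" --pt "-5.9 -0.44 -5.9 0 0 0 1" --pt "-5.9 -0.44 -5.9 0 0 0 1" --pt "-5.9 -0.44 -5.9 0 0 0 1" --pt "-5.9 -0.44 -5.9 0 0 0 1" --pt "-5.9 -0.44 -5.9 0 0 0 1" --pt "-5.9 -0.44 -5.9 0 0 0 1" --pt "-5.9 -0.44 -5.9 0 0 0 1" --pt "-5.9 -0.44 -5.9 0 0 0 1" --pt "-5.9 -0.44 -5.9 0 0 0 1" --pt "0 0 0 0 0 0 1" --pt "0 0 0 0 0 0 1"

```text
clock: 14.5
tool_pos: [0.6449, 0.0269, 0.1218]
eef_rot: [0.923, 0.035, 0.382, -0.014]
contact_force: [0.1, 0.5, -0.6]
opening: 0.676
finger_force: 30.0
```

```bash
cat > m.py <<'E'
from h import *
x,y,n=axes(4.3); Z=np.array([.6191,.0259,.1093]); B=np.c_[x,y,n]
im,d,K,T=snap("scene"); P=cloud(d,K,T); hsv=cv2.cvtColor(im,cv2.COLOR_BGR2HSV); C=(P-Z)@B*1e3
w=(d>0)&(hsv[...,1]<60)&(hsv[...,2]>130)&(abs(C[...,0])<55)&(abs(C[...,1])<36)&(C[...,2]>10)&(C[...,2]<150)
h=np.median(C[w][:,2]); m=w&(abs(C[...,2]-h)<3); c=C[m]
print("h",h.round(1),[np.percentile(c[(c[:,0]>a)&(c[:,0]<a+15)][:,1],[1,99]).round(1).tolist() for a in(-35,-15,5,20)],np.percentile(c[:,0],[1,99]).round(1))
f=face(P,m); print(f["tilt"],f["yaw"])
s=r.get_state(); print("q",s["q"].round(2),"tcp",((s["tool_pos"]-np.array(S[0]))@B*1e3).round(1),"F slope",(s["contact_force"]@B).round(1),delta(*goal(*S,[9,0,140],-1))[1])
cv2.imwrite("pics/cur.png",cv2.resize(im[110:270,190:390],(700,560),interpolation=cv2.INTER_CUBIC))
E
python3 m.py
```

```text
h 37.8 [[-30.4, 29.3], [-30.6, 29.4], [-29.7, 29.8], [-28.9, 30.0]] [-43.1  39.3]
45.1 5.21
q [-0.53  1.07  0.71  2.34  3.58  1.06  0.85] tcp [ 9.5 -0.5 41.7] F slope [ 1.3  1.1 -0.4] [ 0.     0.001 -0.   ]
```

Request:
step_arm --pt "-1.4 -0.1 -1.4 -0.006 0 -0.006 1" --pt "-1.4 -0.1 -1.4 -0.006 -0.001 -0.006 1" --pt "-1.4 -0.1 -1.4 0 0 0 1" --pt "-1.4 -0.1 -1.4 0 0 0 1" --pt "-0.7 0 -0.7 0 0 0 1" --pt "0 0 0 0 0 0 1" --pt "0 0 0 0 0 0 1"

```text
clock: 15.25
tool_pos: [0.6386, 0.0266, 0.1156]
eef_rot: [0.923, 0.031, 0.383, -0.006]
contact_force: [0.7, 0.1, -0.4]
opening: 0.68
finger_force: 30.0
```

```bash
python3 m.py
```

```text
h 29.1 [[-29.8, 30.1], [-30.8, 30.1], [-29.7, 29.5], [-29.5, 29.1]] [-43.3  38.7]
44.9 3.61
q [-0.54  1.09  0.71  2.36  3.55  1.08  0.86] tcp [ 9.4 -0.5 32.6] F slope [ 0.9 -0.3 -1.3] [0.012 0.001 0.012]
```

Request:
step_arm --pt "-0.3 0 -0.3 0 0 0 1" --pt "-0.3 0 -0.3 0 0 0 1" --pt "-0.2 0 -0.2 0 0 0 1" --pt "0 0 0 0 0 0 1" --pt "0 0 0 0 0 0 1"

```text
clock: 15.8
tool_pos: [0.6378, 0.0267, 0.1149]
eef_rot: [0.923, 0.031, 0.383, -0.006]
contact_force: [0.2, 0.1, -0.8]
opening: 0.678
finger_force: 30.0
```

```bash
python3 m.py
```

```text
h 27.9 [[-30.1, 30.4], [-31.4, 30.8], [-29.3, 30.2], [-29.1, 29.4]] [-43.1  38.8]
44.8 4.84
q [-0.54  1.09  0.71  2.37  3.54  1.08  0.86] tcp [ 9.4 -0.3 31.4] F slope [ 0.7 -0.3 -0.8] [0.012 0.001 0.012]
```

Request:
step_arm --pt "0.35 0 -0.35 0 0 0 1" --pt "0.35 0 -0.35 0 0 0 1" --pt "0.35 0 -0.35 0 0 0 1" --pt "0 0 0 0 0 0 1" --pt "-0.2 0 -0.2 0 0 0 1" --pt "-0.2 0 -0.2 0 0 0 1" --pt "0 0 0 0 0 0 1" --pt "0 0 0 0 0 0 1"

```text
clock: 16.65
tool_pos: [0.6388, 0.0267, 0.1137]
eef_rot: [0.923, 0.031, 0.383, -0.007]
contact_force: [1.2, 0.5, 0.9]
opening: 0.677
finger_force: 30.0
```

```bash
python3 m.py
```

```text
h 28.0 [[-29.9, 30.4], [-31.1, 30.2], [-29.4, 30.1], [-29.3, 29.1]] [-41.4  40.2]
45.2 4.68
q [-0.54  1.1   0.71  2.36  3.54  1.08  0.86] tcp [10.9 -0.3 31.3] F slope [ 0.5 -0.4  2.5] [0.012 0.002 0.012]
```

Request:
step_arm --pt "0.35 0 -0.35 0 0 0 1" --pt "0 0 0 0 0 0 1" --pt "0 0 0 0 0 0 1"

```text
clock: 17.0
tool_pos: [0.6391, 0.0267, 0.1134]
eef_rot: [0.923, 0.031, 0.383, -0.007]
contact_force: [2.3, 0.5, 1.7]
opening: 0.678
finger_force: 30.0
```

Request:
step_arm --pt "0 0 0 0 0 0 1" --pt "0 0 0 0 0 0 1" --pt "0 0 0 0 0 0 1" --pt "0 0 0 0 0 0 0.3" --pt "0 0 0 0 0 0 0.28" --pt "0 0 0 0 0 0 0.25" --pt "0 0 0 0 0 0 0.2" --pt "0 0 0 0 0 0 0.1" --pt "0 0 0 0 0 0 0" --pt "0 0 0 0 0 0 0" --pt "0 0 0 0 0 0 0" --force 4

```text
clock: 18.1
tool_pos: [0.6387, 0.0267, 0.113]
eef_rot: [0.923, 0.031, 0.383, -0.006]
contact_force: [0.4, 0.1, -0.4]
opening: 0.999
finger_force: 0.0
```

```bash
python3 m.py; cp pics/cur.png pics/c7.png
```

```text
h 27.8 [[-28.3, 30.3], [-28.9, 29.4], [-28.7, 29.6], [-29.4, 29.8]] [-41.   41.4]
44.8 4.44
q [-0.54  1.1   0.71  2.36  3.54  1.08  0.86] tcp [11.3 -0.4 30.8] F slope [ 0.3  0.2 -0.8] [0.012 0.001 0.012]
```

View pics/c7.png

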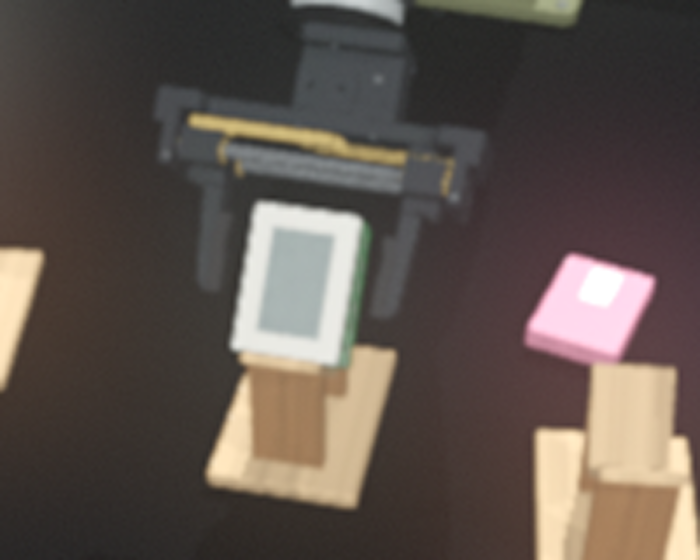

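The dish sits flat and square on the stack at (300,285), and the fingers are open on both sides. I'll retreat along the slope normal.

Request:
step_arm --pt "3 0.2 3 0 0 0 0" --pt "5 0.4 5 0 0 0 0" --pt "7 0.5 7 0 0 0 0" --pt "7 0.5 7 0 0 0 0" --pt "7 0.5 7 0 0 0 0" --pt "7 0.5 7 0 0 0 0" --pt "7 0.5 7 0 0 0 0" --pt "7 0.5 7 0 0 0 0" --pt "7 0.5 7 0 0 0 0" --pt "7 0.5 7 0 0 0 0" --pt "7 0.5 7 0 0 0 0" --pt "0 0 10 0 0 0 0" --pt "0 0 10 0 0 0 0" --pt "0 0 0 0 0 0 0" --pt "0 0 0 0 0 0 0"

```text
clock: 19.65
tool_pos: [0.7095, 0.0318, 0.2044]
eef_rot: [0.923, 0.031, 0.383, -0.007]
contact_force: [-0.2, 1.1, -0.4]
opening: 0.998
finger_force: 0.0
```

```bash
python3 m.py; cp pics/cur.png pics/c8.png
```

```text
h 27.9 [[-28.6, 26.2], [-28.7, 29.4], [-28.4, 29.5], [-29.4, 29.4]] [-40.8  41.2]
45.1 4.76
q [-0.54  0.87  0.71  2.13  3.76  0.69  0.71] tcp [ -2.8  -0.5 145.1] F slope [ 0.3 -0.6 -0.6] [0.012 0.    0.012]
```

View pics/c8.png

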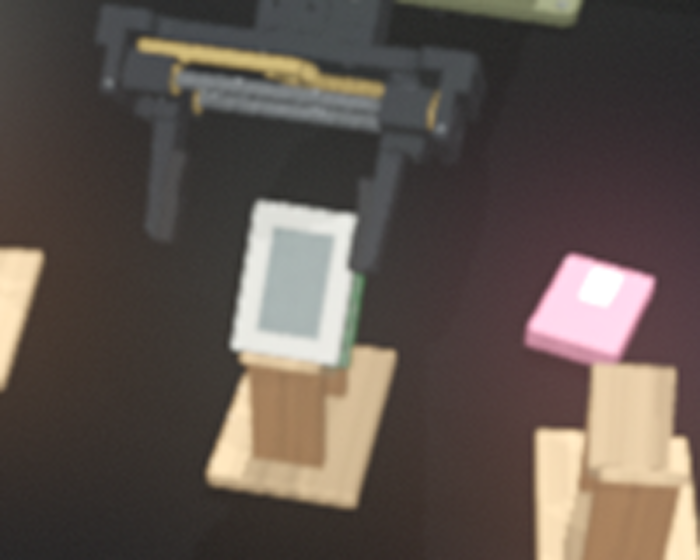

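The dish stayed put at (295,285): 28 mm above the lower dish, within 0.5 mm of it sideways, and the arm is clear. I'll hand the job in.

```bash
python3 -c "
from plant import r
print(r.finish_job())"
```

```text
the job is handed in; nothing more can be done
None
```

I turned the green-lidded dish over without it opening, stacked it lid-down, flat and square on the other green-lidded dish (about 0.5 mm off), let go, and handed the job in about 20 s into the 45 s; the verdict isn't shown.

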